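# Draw the clogged filter cassette from the soldering bench's fume extractor

### The job

The filter of the fume extractor on the goldsmith's bench is full. Switch the extractor off at its rocker switch, then squeeze the filter cassette's two opposed side catches together between the fingers and draw the cassette straight up out of its well. Finish while still holding it by the squeezed catches, upright and still over the extractor with its underside at least 5 cm above the housing, so that I can slip a bag over it; leave the other things on the bench where they are.

Things in the scene. Friction and masses are not known exactly. Their poses are not given: they have to be found in the camera images.
- extractor: Fume extractor: grey steel box fixed to the bench, 200 mm (its x) by 240 mm (its y), flat top plate 120 mm above the bench. Origin: centre of its underside. Its -x side is the louvred inlet, facing the soldering board. In its top: filter well at (-30, +30) mm, rocker switch at (-30, -85) mm, and on the +x half an exhaust guard and a speed knob, at most 13 mm high (leave them).
- well (a point): Centre of the mouth of the filter well, level with the top plate; axes as the extractor's. The well is a slot 59 x 143 mm (x, y), 90 mm deep. The catches hook under its long edges: the cassette cannot be pulled out until both are pressed in, and drawn up 90 mm it is free.
- cassette: Filter cassette, off-white plastic frame with pleated paper, 52 (x) x 140 (y) x 128 mm tall, 0.25 to 0.5 kg. Origin: centre of its underside; axes as the extractor's. Starts fully home on the well's floor, 30 mm above the bench, with 1 mm of play, its grip head 38 mm out of the top plate, a black catch pad midway on each long side (-x, +x) of the head.
- catch_front_pad (a point): Centre of the outer face of the catch pad on the cassette's -x side; push it to +x. Face 34 mm long (y), 26 mm high, 33 mm from the cassette's middle plane, 23 mm above the top plate. The pads measure 66 mm over both faces, 54 mm fully pressed. Head and flange beside a pad stand out from 24 mm off its middle in y, so keep fingers within 12 mm of the middle.
- catch_rear_pad (a point): The same on the cassette's +x side; push it towards -x.
- catch_front (a joint): How far the front catch is pressed in, m: 0 out (hooked), 0.006 fully in. Sprung: 4 N to start, 10 N fully in. Its hook is clear of the well's edge from 0.0035 with the cassette central, from 0.005 in any case. A grip of 20 to 40 N presses both catches fully and carries the cassette.
- catch_rear (a joint): The same for the rear catch.
- rocker_end (a point): Point on top of the rocker switch's outer end (extractor's -y end, away from the cassette), 15 mm from the pivot. Black rocker, 22 mm (x) by 38 mm (y), pivoting about the extractor's x. V-shaped: while on, this end slopes up to 13 mm above the plate; pressed down 5 mm with 3 to 6 N until its top lies level, 8 mm above the plate, it is off and stays so.
- rocker (a joint): Angle of the rocker switch in rad: 0 on (outer end up), 0.35 off (outer end fully down).
- solder_board: Bystander: white soldering board 120 x 160 x 12 mm with a black charcoal block on it (40 mm tall over all), in front of the inlet. Origin: centre of its underside.
- jar: Bystander: glass jar with a knobbed glass lid, 94 mm across, 117 mm tall. Origin: centre of its underside.
- carton: Bystander: cardboard carton of the new filter, 100 x 150 x 62 mm. Origin: centre of its underside.
- hammer: Bystander: small hammer with wooden handle, 240 mm long, lying beyond the soldering board. Origin: middle of its length, on the bench.

How it is judged:
By the outcome, as a careful person would: the job done as asked, in the order asked, and still so for the second after the job is handed in, while the arm keeps its last pose, push and grip.
It also fails if it takes over 48 s, if anything falls off the work surface, if the arm or the gripper's body presses on something with over 40 N, if the wrist force passes 120 N, or if a joint passes its speed limit or range.

### The arm

A 6-joint arm with a two-finger parallel gripper is mounted at the origin on the work surface. World frame = base frame: x ahead of the robot, y to its left, z up, the work surface at z = 0. Lengths are in m, angles in rad, forces in N, time in s.
With the tool pointing down it reaches from about 0.35 to 0.775 m from the base axis. Payload 5.5 kg.
Tool frame: the origin (TCP) lies where the fingers leave the gripper's body, on its centre line; the fingertips stand env.tip_reach ahead of it and the grasp point (between the pads) lies 54 mm ahead of it (env.tip_reach is the distance from the TCP to the fingertips, in m); z points along the fingers, y is the line along which they close (so a half turn about z gives the same grasp; the last joint's range is limited). The gripper opens to 85 mm and grips with 20 to 120 N. Pads are 22 mm wide; open, the fingers measure 114 mm over their backs; the gripper's body (76 mm by 85 mm) begins 54 mm behind the grasp point. The pads swing forward as they close: fully open they stand 13 mm farther back than shut.
Start: joints at [1.097, 0.313, 0.046, 1.304, 0, 1.431], TCP at [0.188, 0.543, 0.304] pointing down, gripper open.
Joint ranges: [-2.76, 2.76], [-0.86, 1.69], [-1.03, 1.26], [-2.2, 2.34], [-1.47, 1.5], [-3.14, 3.14]. Speed limits (rad/s): [2.57, 2.57, 3.14, 3.14, 3.14, 3.14].

### API

Orientations are given as a unit quaternion [w, x, y, z].
In Python, from workcell import status, optics, hand_in, env gives the robot as it stands.
- The arm moves only by the shell command python3 -m handwheel 'ROWS' [FORCE]. ROWS is a JSON object whose one key "deltas" holds a list of rows, each a list of 5 numbers: the opening, from -1 (shut) to 1 (fully open), then the shift along the tool's x, y, z in units of 40 mm (1.0 is 40 mm), then the turn about the tool's z in units of 10 degrees (1.0 is 10 degrees). In form: {"deltas": [[jaw, x, y, z, roll], ...]}. A call has 1 to 20 rows; each row shifts and turns the commanded pose from where the row before left it, along the tool's axes as they then stand; what a row does not reach is not made up. A row lasts 1/8 s, in which the tool goes at most 62.5 mm and 10.7 degrees, less where a joint would pass 70% of its speed; a pose out of reach is approached as far as the arm can. A call is refused whole if a number of a shift passes 1 or a number of a turn 1, either way. A call with a gripper value outside its range is refused whole. The fingers move at their own pace and stop on an object; FORCE is the grip in N (left out, the last holds). Time passes only in rows, so rows that do not move let the fingers close. It gives the time, the measured TCP pose, the force, the opening and the grip force at its end, in the units of the state.
- status.get_state(): the state, without advancing time (a new reading comes with each control period).
- optics.read_camera(name): name is "side" or "top"; returns a dict with "frame" (420x560x3 uint8, red, green, blue), "depth" (420x560 float32, m along the optical axis (not along the pixel's ray), 0 where there is no reading), "vfov" (degrees; the focal length in pixels is half the picture's height over the tangent of half this angle, whatever the lens; pixels are square), "cx", "cy" (the principal point, pixels), "origin" and "attitude" of the camera in the world. Camera axes: x right, y down, z forward; pixel columns grow to the right and rows downward; lengths in m; the calibration is good to about 2 mm. A picture is of the moment at which its call begins.
- hand_in(): hands the job in; it is judged then, once.
The state is a dict: "clock": time; "joint_pos": joint angles; "qvel": joint speeds; "tau": joint torques, N m; "tcp_pos": TCP position; "orientation": TCP orientation; "wrist_force": force on the tool from outside, world axes, zero at the start; "ft_torque": the same for the moment, N m; "finger_gap": finger opening in m; "grip_force": force on a finger pad.
Only numpy, scipy, OpenCV 4.12 (cv2) and the standard library are available. Lean on these libraries where they do the work, as an engineer would, in place of code of your own. Each camera call takes 0.05 s, during which the arm holds its last target. There are 200 camera calls.

## Working session

There is one attempt and no reset: what is moved stays moved. The work goes in short steps, Python scripts to look and compute and a shell command to move; the robot and the scene stay as the last step left them, time stands still between calls to the robot, and variables do not carry over. Pictures are saved under pics/ and viewed, at most 10 in all, crops included, and the job is handed in when it is done.

```bash
mkdir -p pics; cat > h.py <<'E'
import numpy as np,cv2
from workcell import status,optics,hand_in,env
from scipy.spatial.transform import Rotation as R
def cam(n,save=None):
    c=optics.read_camera(n)
    if save: cv2.imwrite('pics/'+save,c['frame'][:,:,::-1])
    f=210/np.tan(np.radians(c['vfov'])/2)
    a=np.array(c['attitude']); M=R.from_quat(a[[1,2,3,0]]).as_matrix() if a.size==4 else a.reshape(3,3)
    v,u=np.mgrid[:420,:560]; d=c['depth']
    P=np.stack([(u-c['cx'])/f*d,(v-c['cy'])/f*d,d],-1)@M.T+np.array(c['origin'])
    P[d==0]=np.nan
    return c,P
def st():
    s=status.get_state(); q=s['orientation']; M=R.from_quat(np.array(q)[[1,2,3,0]]).as_matrix()
    return s,M
E
python3 - <<'E'
from h import *
for n in('top','side'):
    c,P=cam(n,n+'1.png'); np.save(n+'.npy',P); print(n,c['origin'],c['attitude'],c['vfov'],c['cx'],c['cy'])
s,M=st();print(s,M.round(3),env.tip_reach)
E
```

```text
top [0.43574447 0.04604077 1.10198592] [-0.05627713  0.70968577 -0.70078882  0.04554156] 51.3506197198499 290.9361688819005 207.72892063707116
side [0.38262336 0.62317867 0.725322  ] [ 0.06017074 -0.12067173  0.91524099 -0.37967321] 55.80796625973452 282.0609939367423 213.39728364125654
{'clock': 0.1, 'joint_pos': array([1.09739759e+00, 3.13950896e-01, 4.50678085e-02, 1.30361348e+00,
       1.47673824e-05, 1.43121552e+00]), 'qvel': array([ 0.00157042, -0.00139014,  0.00243672,  0.00020248, -0.00025851,
       -0.0009727 ]), 'tau': array([ 2.12482009e-03, -4.81724703e+01,  2.99245101e+01,  1.27019623e-02,
       -9.03546788e-05,  1.19089898e-05]), 'tcp_pos': array([0.18823434, 0.5429456 , 0.30307325]), 'orientation': array([-2.63533226e-04,  1.66135013e-01,  9.86102649e-01, -8.08277441e-04]), 'wrist_force': array([-0.21287788, -0.01595085, -0.23367351]), 'ft_torque': array([-0.02544461,  0.0563463 , -0.00861208]), 'grip_force': 0.0, 'finger_gap': 0.08533986944731509} [[-0.945  0.328 -0.001]
 [ 0.328  0.945 -0.002]
 [ 0.    -0.002 -1.   ]] 0.0726
```

View pics/top1.png

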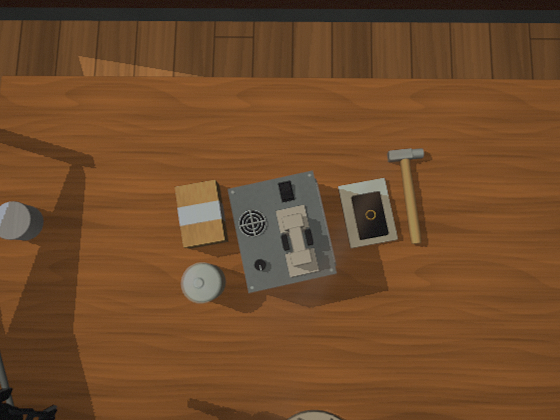

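View pics/side1.png

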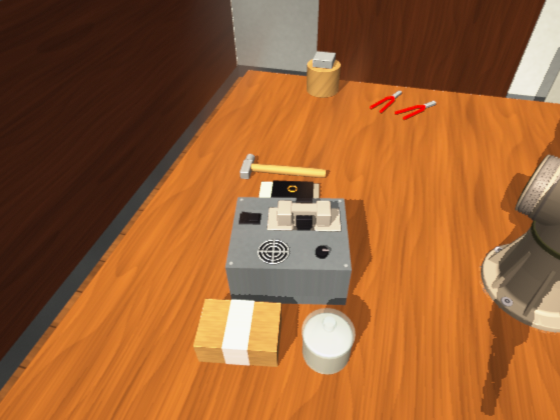

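The top view shows the extractor with corners near (230,190), (316,172), (335,273) and (248,292), and the rocker at (286,190). The catch pads are at (285,242) and (309,237), and the soldering board is to the right. In the side view the same layout is visible: switch at (250,218), cassette head at (304,215).

```bash
cat > m.py <<'E'
from h import *
P=np.load('top.npy')
z=P[...,2]
v,u=np.mgrid[:420,:560]; roi=(u>225)&(u<340)&(v>165)&(v<297)
m=(roi&(z>.10)&(z<.20)).astype(np.uint8)
n,l,s_,_=cv2.connectedComponentsWithStats(m); k=1+np.argmax(s_[1:,4]); m=l==k
(cx,cy),(w,h),a=cv2.minAreaRect((P[m][:,:2]*1000).astype(np.float32)); print('rect',cx,cy,w,h,a)
print('plate z',np.median(z[m]))
box=cv2.boxPoints(((cx,cy),(w,h),a)); print(box)
# ext y dir: roughly -X world
e=[box[1]-box[0],box[2]-box[1]]; L=max(e,key=np.linalg.norm); L/=np.linalg.norm(L)
ey=L if L[0]<0 else -L; ex=np.array([ey[1],-ey[0]])
print('ex',ex,'ey',ey)
c=np.array([cx,cy])
# head (z>.145)
hd=m&(z>.150)
print('head rect',cv2.minAreaRect((P[hd][:,:2]*1000).astype(np.float32)),np.nanmedian(z[hd]),'pred',c-30*ex+30*ey)
rk=roi&(u>277)&(u<296)&(v>180)&(v<203)
loc=(P[...,:2]*1000-c)@np.stack([ex,ey],1)
q=rk&(z>.1225+0*z)
print('rocker loc',np.median(loc[q],0),loc[q].min(0),loc[q].max(0),z[q].max(),'pred',c-30*ex-85*ey)
print('end', c-30*ex-100*ey)
for vv,uu in[(242,285),(237,309),(213,292),(270,302)]: print(vv,uu,P[vv,uu].round(4),loc[vv,uu].round(1))
s,M=st()
E
python3 m.py
python3 - <<'E'
from h import *
I=cv2.imread('pics/top1.png')[165:300,170:400]
cv2.imwrite('pics/crop1.png',cv2.resize(I,None,fx=3.4,fy=3.4,interpolation=cv2.INTER_CUBIC))
E
```

```text
rect 528.128662109375 82.95219421386719 240.80909729003906 204.9044952392578 13.082778930664062
plate z 0.12092385133297523
[[387.6584   155.4906  ]
 [434.04025  -44.095406]
 [668.59894   10.413788]
 [622.21704  209.99979 ]]
ex [-0.22635852  0.9740441 ] ey [-0.9740441  -0.22635852]
head rect ((505.11236572265625, 48.89973068237305), (110.1194076538086, 66.85734558105469), 12.361360549926758) 0.15756260663722288 pred [505.69809484  46.94011545]
rocker loc [-27.18788938 -83.18021635] [ -49.46040679 -109.68459534] [ -6.31471782 -59.15928641] 0.13603791296068324 pred [617.71316481  72.9713459 ]
end [632.32382917  76.36672211]
242 285 [0.4978 0.0732 0.1565] [-2.6 31.7]
237 309 [0.5092 0.0214 0.1579] [-55.6  32.4]
213 292 [0.5652 0.0593 0.1269] [-31.4 -30.8]
270 302 [0.4384 0.0355 0.1267] [-25.9  98.1]
```

View pics/crop1.png

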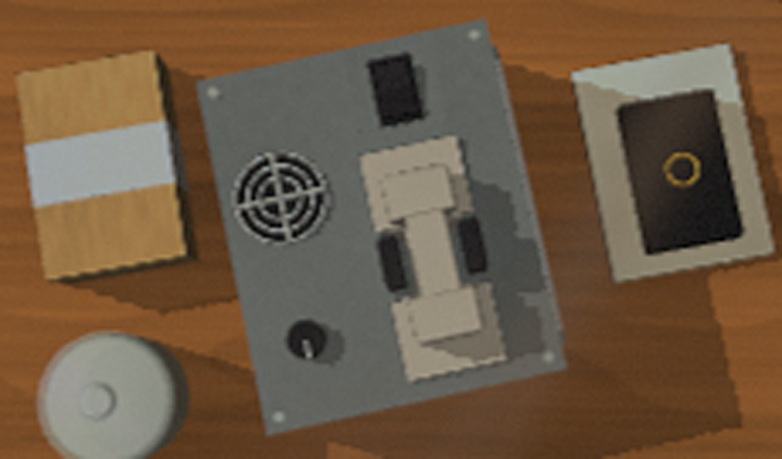

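Everything agrees with the given sizes: plate height, 240 mm length, head top at 158 mm, and the pads' midpoint falls on the well. Next I turn and travel above the rocker's outer end with the fingers shut.

```bash
python3 -m handwheel '{"deltas": [[-1,0,0,0,-1],[-1,0,0,0,-1],[-1,0,0,0,-1],[-1,0,0,0,-0.22],[-1,-0.51,-0.87,0,0],[-1,-0.51,-0.87,0,0],[-1,-0.51,-0.87,0,0],[-1,-0.51,-0.87,0,0],[-1,-0.51,-0.87,0,0],[-1,-0.51,-0.87,0,0],[-1,-0.51,-0.87,0,0],[-1,-0.51,-0.87,0,0],[-1,-0.51,-0.87,0,0],[-1,-0.51,-0.87,0,0],[-1,-0.51,-0.87,0,0],[-1,-0.51,-0.87,0,0],[-1,-0.51,-0.87,0,0],[-1,-0.51,-0.87,0,0],[-1,-0.51,-0.87,0,0],[-1,-0.51,-0.87,0,0]]}' 20
cat > g.py <<'E'
from h import *
import sys
s,M=st(); t=np.array([float(a) for a in sys.argv[1:4]])
print(s['clock'],s['tcp_pos'].round(4),'units',((M.T@(t-s['tcp_pos']))/.04).round(3),'yang',np.degrees(np.arctan2(M[1,1],M[0,1])).round(2),'F',s['wrist_force'].round(2),'gap',s['finger_gap'],s['grip_force'])
E
python3 g.py .634 .077 .225
```

```text
clock: 2.6
tcp_pos: [0.6329, 0.0737, 0.3033]
orientation: [-0.0, -0.114, 0.994, 0.0]
wrist_force: [0.4, -0.1, -0.2]
finger_gap: -0.0002
grip_force: 0.0
2.6 [0.6329 0.0737 0.3033] units [-0.047  0.073  1.958] yang 103.07 F [ 0.4  -0.12 -0.21] gap -0.00016431359611622262 0.0
```

```bash
python3 -m handwheel '{"deltas": [[-1,0,0.08,0.5,0],[-1,0,0,0.5,0],[-1,0,0,0.5,0],[-1,0,0,0.5,0],[-1,0,0,0,0],[-1,0,0,0,0]]}'
python3 g.py .634 .077 .2
python3 - <<'E'
from h import *
c,P=cam('side','s2.png'); d,Q=cam('top','t2.png')
a=cv2.resize(c['frame'][130:310,200:370],None,fx=2.3,fy=2.3);b=cv2.resize(d['frame'][150:300,210:350],None,fx=2.6,fy=2.6)
h=max(a.shape[0],b.shape[0]);o=np.zeros((h,a.shape[1]+b.shape[1],3),np.uint8);o[:a.shape[0],:a.shape[1]]=a;o[:b.shape[0],a.shape[1]:]=b
cv2.imwrite('pics/c2.png',o[:,:,::-1])
E
```

```text
clock: 3.35
tcp_pos: [0.6317, 0.0779, 0.2244]
orientation: [0.0, -0.114, 0.994, 0.0]
wrist_force: [-0.6, -0.1, 0.6]
finger_gap: 0.0001
grip_force: 0.0
3.35 [0.6317 0.0779 0.2244] units [-0.05  -0.035  0.609] yang 103.07 F [-0.61 -0.07  0.6 ] gap 0.00012173050171648756 0.0
```

View pics/c2.png

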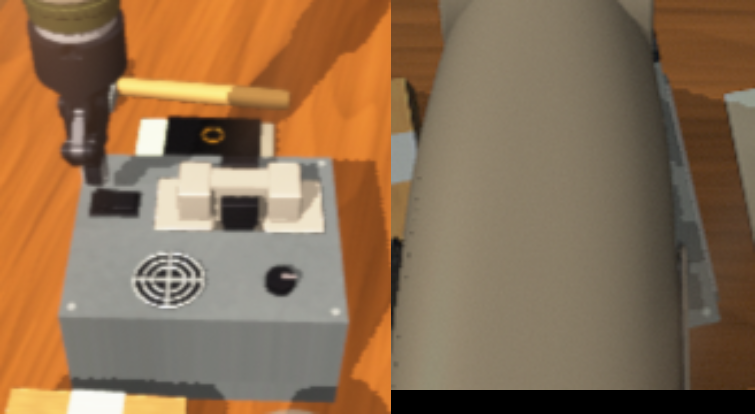

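The side view shows the shut fingertips at about (95,180), just above the rocker's outer end at (100,203). The arm hides the top view. I'll press down gently.

```bash
python3 -m handwheel '{"deltas": [[-1,-0.05,-0.03,0.14,0],[-1,0,0,0.12,0],[-1,0,0,0.12,0],[-1,0,0,0.06,0],[-1,0,0,0.06,0],[-1,0,0,0,0]]}'
python3 -m handwheel '{"deltas": [[-1,0,0,0.05,0],[-1,0,0,0.05,0],[-1,0,0,0,0]]}'
```

```text
clock: 4.2
tcp_pos: [0.6343, 0.0773, 0.2042]
orientation: [0.001, -0.114, 0.993, 0.0]
wrist_force: [0.3, 0.1, 1.6]
finger_gap: -0.0
grip_force: 0.7
clock: 4.58
tcp_pos: [0.6348, 0.0773, 0.2007]
orientation: [0.001, -0.114, 0.993, -0.0]
wrist_force: [2.6, 1.0, 4.4]
finger_gap: 0.0002
grip_force: 2.4
```

```bash
python3 -m handwheel '{"deltas": [[-1,0,0,0.04,0],[-1,0,0,0.04,0],[-1,0,0,0,0]]}'
```

```text
clock: 4.95
tcp_pos: [0.6347, 0.0773, 0.2004]
orientation: [0.002, -0.114, 0.993, -0.0]
wrist_force: [-1.5, 1.3, 19.0]
finger_gap: 0.0
grip_force: 9.7
```

The rocker hit its stop with the tip at 0.128, 8 mm above the plate. I'll lift, shift over the cassette and open the fingers.

```bash
python3 -m handwheel '{"deltas": [[-1,0,0,-0.5,0],[-1,0,0,-0.6,0],[-1,0,0,-0.6,0],[0.85,0.6,0,0,0],[0.85,0.7,0,0,0],[0.85,0.7,0,0,0],[0.85,0.7,0,0,0],[0.85,0.62,0,0,0],[0.85,0,0,0,0],[0.85,0,0,0,0]]}'
python3 g.py .5053 .0478 .24
python3 - <<'E'
from h import *
c,P=cam('side','s3.png')
cv2.imwrite('pics/c3.png',cv2.resize(c['frame'][130:310,200:370],None,fx=3.2,fy=3.2,interpolation=cv2.INTER_CUBIC)[:,:,::-1])
E
```

```text
clock: 6.2
tcp_pos: [0.5047, 0.0471, 0.2644]
orientation: [-0.0, -0.114, 0.994, -0.0]
wrist_force: [0.2, 0.7, 0.5]
finger_gap: 0.0789
grip_force: 0.0
6.2 [0.5047 0.0471 0.2644] units [-0.019  0.015  0.611] yang 103.06 F [0.17 0.72 0.5 ] gap 0.07887343210274818 0.0
```

View pics/c3.png

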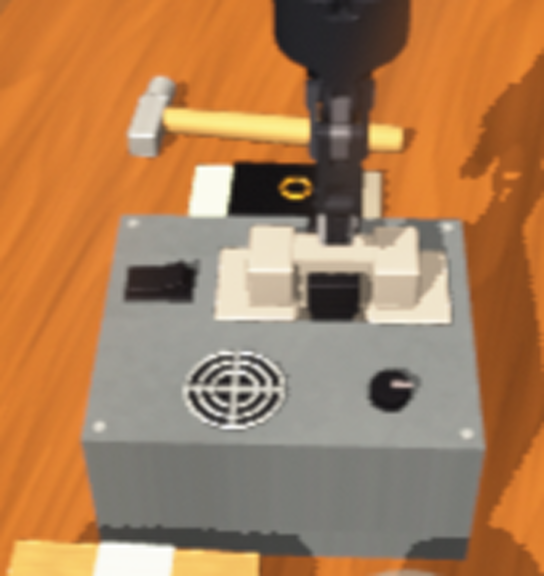

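The rocker now lies flat at its outer end (125–160, 283) with the inner end raised, so it is off. The rear finger lines up with the catch pad at (333,295). I'll descend around the head.

```bash
python3 -m handwheel '{"deltas": [[0.85,-0.02,0.02,0.3,0],[0.85,0,0,0.3,0],[0.85,0,0,0.3,0],[0.85,0,0,0.3,0],[0.85,0,0,0.3,0],[0.85,0,0,0.2,0],[0.85,0,0,0,0],[0.85,0,0,0,0]]}'
python3 g.py .5055 .048 .196
python3 - <<'E'
from h import *
c,P=cam('side','s4.png')
cv2.imwrite('pics/c4.png',cv2.resize(c['frame'][160:270,230:370],None,fx=4.5,fy=4.5,interpolation=cv2.INTER_CUBIC)[:,:,::-1])
E
```

```text
clock: 7.25
tcp_pos: [0.5053, 0.0481, 0.197]
orientation: [0.0, -0.114, 0.994, -0.0]
wrist_force: [0.1, 1.0, -0.3]
finger_gap: 0.0789
grip_force: 0.0
7.25 [0.5053 0.0481 0.197 ] units [-0.004 -0.003  0.026] yang 103.07 F [ 0.14  0.99 -0.3 ] gap 0.07887556523691405 0.0
```

View pics/c4.png

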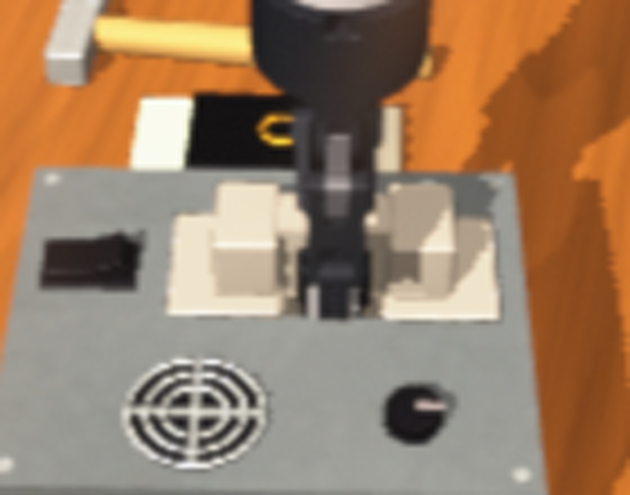

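The rear finger sits midway between the head blocks (finger at x≈335, gap 280–385). Now I'll squeeze.

```bash
python3 -m handwheel '{"deltas": [[-1,0,0,0,0],[-1,0,0,0,0],[-1,0,0,0,0],[-1,0,0,0,0],[-1,0,0,0,0],[-1,0,0,0,0],[-1,0,0,0,0],[-1,0,0,0,0]]}' 32; python3 g.py .5055 .048 .196
```

```text
clock: 8.3
tcp_pos: [0.5059, 0.0477, 0.1988]
orientation: [0.002, -0.114, 0.993, -0.001]
wrist_force: [-2.8, -1.8, 10.6]
finger_gap: 0.0508
grip_force: 32.8
8.3 [0.5059 0.0477 0.1988] units [0.008 0.009 0.069] yang 103.07 F [-2.83 -1.8  10.59] gap 0.05077915533181505 32.7964049577713
```

```bash
python3 - <<'E'
from h import *
c,P=cam('side','s5.png')
cv2.imwrite('pics/c5.png',cv2.resize(c['frame'][160:250,250:360],None,fx=6,fy=6,interpolation=cv2.INTER_CUBIC)[:,:,::-1])
E
```

```text
(no output)
```

View pics/c5.png

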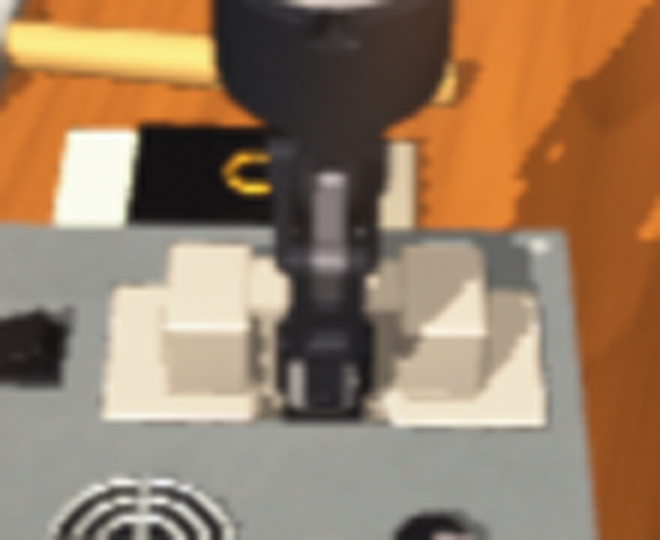

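Both fingers are on the pads, with the catch pressed in between the head blocks at (320,370). The gap is about 3 mm under the nominal 54, probably from finger and pad compliance. I'll lift a little and watch the force.

```bash
python3 -m handwheel '{"deltas": [[-1,0,0,-0.1,0],[-1,0,0,-0.1,0],[-1,0,0,-0.1,0],[-1,0,0,-0.1,0],[-1,0,0,0,0]]}'; python3 g.py .5055 .048 .196
```

```text
clock: 8.98
tcp_pos: [0.5052, 0.0481, 0.2129]
orientation: [0.0, -0.114, 0.993, 0.0]
wrist_force: [-0.6, -0.5, -4.6]
finger_gap: 0.05
grip_force: 34.7
8.975 [0.5052 0.0481 0.2129] units [-0.008 -0.005  0.423] yang 103.08 F [-0.6  -0.46 -4.59] gap 0.04996520725226068 34.733431935310364
```

The 4.6 N load is about the cassette's weight, so it is unhooked. I'll draw it straight up.

```bash
python3 -m handwheel '{"deltas": [[-1,0,0,-0.15,0],[-1,0,0,-0.2,0],[-1,0,0,-0.2,0],[-1,0,0,-0.2,0],[-1,0,0,-0.2,0],[-1,0,0,-0.2,0],[-1,0,0,-0.2,0],[-1,0,0,-0.2,0],[-1,0,0,-0.2,0],[-1,0,0,-0.2,0],[-1,0,0,-0.2,0],[-1,0,0,-0.2,0],[-1,0,0,0,0]]}'; python3 g.py .5055 .048 .196
```

```text
clock: 10.6
tcp_pos: [0.5054, 0.048, 0.3075]
orientation: [0.001, -0.114, 0.993, -0.0]
wrist_force: [0.5, 0.7, -4.2]
finger_gap: 0.0497
grip_force: 34.7
10.6 [0.5054 0.048  0.3075] units [ 3.000e-03 -1.000e-03  2.788e+00] yang 103.07 F [ 0.49  0.71 -4.24] gap 0.04972106784259941 34.72600221633911
```

```bash
python3 -m handwheel '{"deltas": [[-1,0,0,-0.2,0],[-1,0,0,-0.2,0],[-1,0,0,-0.2,0],[-1,0,0,-0.2,0],[-1,0,0,-0.2,0],[-1,0,0,-0.2,0],[-1,0,0,-0.2,0],[-1,0,0,-0.1,0],[-1,0,0,0,0],[-1,0,0,0,0],[-1,0,0,0,0],[-1,0,0,0,0]]}'
python3 g.py .5055 .048 .37
python3 - <<'E'
from h import *
c,P=cam('side','s6.png')
cv2.imwrite('pics/c6.png',cv2.resize(c['frame'][60:320,190:380],None,fx=2.3,fy=2.3,interpolation=cv2.INTER_CUBIC)[:,:,::-1])
f=c['frame'].astype(int); v,u=np.mgrid[:420,:560]
m=(u>240)&(u<370)&(v>60)&(v<260)&(f.min(2)>120)&(f.max(2)-f.min(2)<60)&(P[...,1]>-.02)&(P[...,2]>.15)
print('lowest pale z',np.percentile(P[m][:,2],[0.5,2,50,99]),m.sum())
E
```

```text
clock: 12.1
tcp_pos: [0.505, 0.0481, 0.3665]
orientation: [-0.0, -0.114, 0.993, 0.0]
wrist_force: [-1.0, -0.4, -3.7]
finger_gap: 0.05
grip_force: 34.7
12.1 [0.505  0.0481 0.3665] units [-0.012 -0.005 -0.088] yang 103.07 F [-0.99 -0.36 -3.69] gap 0.05000799281838955 34.733723402023315
lowest pale z [0.19839737 0.20105119 0.2764195  0.47427289] 4297
```

View pics/c6.png

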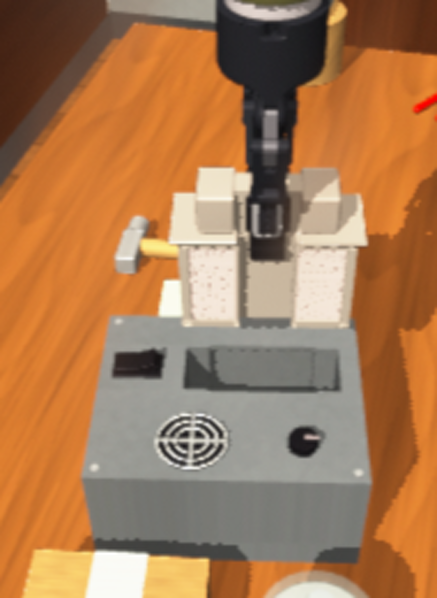

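The picture shows the cassette fully out of the well and upright, its lower edge at (265,325) in the crop. Its underside measures z ≈ 0.198, about 78 mm above the plate. The rocker is off at (138,363), the well is empty, and the hammer, board, carton and jar are where they were.

```bash
python3 -c "
from h import *
s,M=st();print(abs(s['qvel']).max());print(hand_in())"
```

```text
0.004359378787425131
the job is handed in; nothing more can be done
None
```

The extractor is switched off, and the cassette is out of its well, held still and upright by its squeezed catches about 78 mm above the housing; the job is handed in, with the other things on the bench left alone.

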